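Clip the long remote control into its charging dock

ROBOT

A 6-joint arm with a two-finger parallel gripper is mounted at the origin on the work surface. World frame = base frame: x ahead of the robot, y to its left, z up, the work surface at z = 0. Lengths are in m, angles in rad, forces in N, time in s.
With the tool pointing down it reaches from about 0.25 to 0.775 m from the base axis. Payload 4 kg.
Tool frame: the origin (TCP) lies midway between the tips of the shut fingers; the grasp point (between the pads) lies grip_point_offset behind it (grip_point_offset is the distance from the TCP to the grasp point, in m); z points along the fingers, y is the line along which they close (so a half turn about z gives the same grasp; the last joint's range is limited). The gripper opens to 94 mm and grips with 3 to 60 N. Pads are 16 mm wide; open, the fingers measure 119 mm over their backs; the gripper's body (75 mm by 177 mm) begins 78 mm behind the grasp point.
Start: joints at [-1.222, 0.087, 1.371, -0, 1.684, -0.103], TCP at [0.24, -0.495, 0.206] pointing down, gripper open.
Joint ranges: [-3.1, 3.1], [-0.76, 2.03], [0.27, 2.55], [-1.08, 4.22], [0.17, 2.65], [-2.57, 2.57]. Speed limits (rad/s): [2.79, 2.79, 3.14, 3.14, 3.14, 3.14].

INTERFACE

Orientations are given as [roll, pitch, yaw] about the fixed x, y, z axes, in that order (R = Rz(yaw) Ry(pitch) Rx(roll)).
In Python, from bench import * gives the robot as it stands. The module is installed in compiled form; this text tells all that it offers.
- The arm moves only by the tool apply_moves, never from a script. Its argument "commands" is a list of rows, each a list of 7 numbers: the turn, a rotation vector about the world's x, y, z in rad, then the shift along the world's x, y, z in m, then the opening in per cent of the stroke, from 0 (shut) to 100 (fully open). In form: [[ax, ay, az, x, y, z, jaw], ...]. A call has exactly 5 rows; each row is the pose to reach, as a shift and turn from the pose commanded when the call began; what a row does not reach only later rows make up. A row lasts 1/10 s, in which the tool goes at most 50 mm and 8.59 degrees, less where a joint would pass 70% of its speed; a pose out of reach is approached as far as the arm can. A call with a gripper value outside its range is refused whole. The fingers move at their own pace and stop on an object; the grip force is fixed at half the most. Time passes only in rows, so rows that repeat a pose let the fingers close, or fill a call up. It gives the time, the measured TCP pose, the force, the opening and the grip force at its end, in the units of the state.
- get_obs(): the state, without advancing time (a new reading comes with each control period).
- snapshot(name): name is "scene" or "top" or "wrist"; returns a dict with "pixels" (400x640x3 uint8, red, green, blue), "vertical_fov" (degrees; the focal length in pixels is half the picture's height over the tangent of half this angle, whatever the lens; pixels are square), "cx", "cy" (the principal point, pixels), "rvec" (rotation vector, rad) and "tvec" (3), from world to camera coordinates, as OpenCV has them. Camera axes: x right, y down, z forward; pixel columns grow to the right and rows downward; lengths in m; the calibration is good to about 2 mm. A picture is of the moment at which its call begins. There is no depth.
- close_job(): hands the job in; it is judged then, once.
Trained networks look in the newest picture that a camera, given by its name, has taken for a name from the list of things; names that differ only in an ending like _2 or _b are one class to them, and where a whole thing is asked for, a point or a joint stands for the part that bears it (a point fixed in the world has none). Each returns a list of dicts, best first, with "score" (0 to 1); they miss things now and then, are a little off and sometimes report something else, mostly with a low value. They report only what shows in the picture. A call takes as long as a camera call. They do not tell look-alikes from the thing itself.
- masks_of(camera, query): "mask" (400x640 bool, what is visible of it) and "extent" ([left, top, right, bottom] in pixels, round what is visible of it).
- place_of(camera, query): "pixel" ([column, row] in pixels: a listed point, or the origin of a listed thing).
The state is a dict: "time": time; "joint_positions": joint angles; "qvel": joint speeds; "joint_torque": joint torques, N m; "tool_pos": TCP position; "ee_rot": TCP orientation; "wrist_force": force on the tool from outside, world axes, zero at the start; "wrist_torque": the same for the moment, N m; "width": finger opening in m; "finger_force": force on a finger pad.
Only numpy, scipy, OpenCV 4.12 (cv2) and the standard library are available. Lean on these libraries where they do the work, as an engineer would, in place of code of your own. Each camera call takes 0.05 s, during which the arm holds its last target. There are 200 camera calls.

TASK

Put the longer of the two remote controls away in its charging dock: pick it up, line it up keys up between the dock's two steel spring clips and press it gently and evenly down until both ends snap under the hooks and it sits fully home, then let go. Press no harder than the clips need, do not drop or bang it in, and leave the other things on the table where they are.

Things in the scene. Friction and masses are not known exactly. Their poses are not given: they have to be found in the camera images.
- remote: The longer remote, to be put away: black, grey keys on top, 150 (x) x 46 (y) x 24 mm (z), 0.08 to 0.17 kg, lying keys up on the table. Origin: centre of its underside. Its ends are alike (it may go in either way round): each is chamfered below, sloping from x = 71 mm at the underside to 75 mm at 7 mm height, upright above that
- dock: Black charging dock: foot 150 (x) x 90 x 10 mm fixed to the table; origin: centre of the foot's underside, x from clip to clip. On it a cradle, centred, whose height someone has set on a very stiff slide: its flat, firmly sprung seat (24 N/mm) is 36 to 54 mm above the table (not measured). Remote home: along x on the seat. Between x = +-48 mm the cradle is under 38 mm wide, so fingers fit
- clip_far (a joint): Swing (rad) of the 32 mm wide steel spring clip at the cradle's +x end: 0 sprung in (as at the start), up to 0.25 outwards. Hook: 71.5 mm from the centre, 25.5 mm above the seat (1.5 mm over a seated remote's top); from 28 mm its lead-in slopes out to 77 mm at 37.5 mm (dock's highest point). The remote spreads it to 0.03 to 0.11; pressing past both takes 8 to 16 N
- clip_near (a joint): Swing (rad) of the like clip at the -x end, mirrored. Once past both clips the remote drops on the seat and both read 0 again; over 35 N between remote and dock breaks it. Inwards of the clips, at x = +-59 mm, side lugs guide the remote: 50 mm apart up to 8 mm above the seat, flaring to 62 mm at 16 mm
- short_remote: Another remote, not to be moved: 112 x 38 x 18 mm, black with grey keys, rounded edges, flat on the table. Origin: centre of its underside, x along its length
- mug: White mug on a cork coaster, not to be moved: 80 mm across, 92 mm high, origin at the centre of its underside
- phone: Phone lying flat, not to be moved: 150 x 72 x 9 mm, origin at the centre of its underside, x along its length
- glasses_case: Dark brown glasses case, not to be moved: 160 x 62 x 40 mm, origin at the centre of its underside, x along its length
- candle: Low dark red candle on a flat foot, not to be moved: 90 mm across the foot, 52 mm high, origin at the centre of its underside
Not all that is in view belongs to the job. What is shaped like the dock but turquoise is not meant.

How it is judged:
On the way, in this order (a step that is already met when the one before it is completed fails the run):
1. the long remote is brought over the dock (horizontal distance between remote and dock below 0.03 m and z of remote in the frame of dock above 0.062 m), for 0.1 s.
2. it is snapped home under both hooks (horizontal distance between remote and dock below 0.006 m and z of remote in the frame of dock below 0.058 m and value of joint each of clip_far, clip_near below 0.025 rad), for 0.2 s.
At the end, for the whole second after the job is handed in: The long remote lies at rest, keys up, fully home under both hooks: underside 34 to 58 mm above the table (as the seat is set), within 5 mm sideways of the dock's centre, in line with it within 0.08 rad either way round, level within 0.04 rad, and both clips sprung back (below 0.025 rad) (horizontal distance between remote and dock below 0.005 m and z of remote in the frame of dock between 0.034 and 0.058 m and angle between the x axis of remote and the x axis of dock, either way round below 0.08 rad and angle between remote's own z axis and vertical below 0.04 rad and value of joint each of clip_far, clip_near below 0.025 rad and linear speed of remote below 0.02 m/s); the robot touches nothing.
It fails at once if the dock is overloaded: more than 35 N between the remote and the dock (contact force between remote and dock above 35 N).
It fails at once if the dock is struck: more than 35 N between the robot and the dock (contact force between the arm and dock above 35 N).
It fails at once if another thing on the table is shifted by more than 30 mm (distance of any of short_remote, mug, phone, glasses_case, candle from where it was at the start of the episode above 0.03 m).
It also fails if it takes over 42 s, if anything falls off the work surface, if the arm or the gripper's body presses on something with over 40 N, if the wrist force passes 120 N, or if a joint passes its speed limit or range.

## Working session

There is one attempt and no reset: what is moved stays moved. The work goes in short steps, Python scripts to look and compute and a tool call to move; the robot and the scene stay as the last step left them, time stands still between calls to the robot, and variables do not carry over. Pictures are saved under pics/ and viewed, at most 10 in all, crops included, and the job is handed in when it is done.

Besides the shell and the picture viewer there is one more tool, called after ">>>" as name(argument=value, ...), one argument or row to a line, values as JSON. apply_moves: Moves the arm, as the interface text tells. Its arguments: {"type":"object","properties":{"commands":{"type":"array"}},"required":["commands"]}

```bash
mkdir -p pics; cat > h.py <<'E'
from bench import *
import numpy as np, cv2
def K(s):
    f=200/np.tan(np.radians(s["vertical_fov"])/2); return np.array([[f,0,s["cx"]],[0,f,s["cy"]],[0,0,1.]])
def ray(s,px,z):
    R=cv2.Rodrigues(np.array(s["rvec"],float))[0]; t=np.array(s["tvec"],float)
    d=R.T@np.linalg.inv(K(s))@np.array([px[0],px[1],1.]); c=-R.T@t
    return c+d*(z-c[2])/d[2]
def proj(s,P):
    return cv2.projectPoints(np.array(P,float).reshape(-1,3),np.array(s["rvec"],float),np.array(s["tvec"],float),K(s),None)[0].reshape(-1,2)
def save(s,n): cv2.imwrite("pics/"+n,s["pixels"][:,:,::-1])
E
python3 - <<'E'
from h import *
o=get_obs(); print({k:np.round(v,3) for k,v in o.items()})
ims=[]
for c in ["scene","top"]:
    s=snapshot(c); ims.append(s["pixels"][:,:,::-1])
    R=cv2.Rodrigues(np.array(s["rvec"]))[0]; print(c,s["vertical_fov"],s["cx"],s["cy"],-R.T@np.array(s["tvec"]))
    for q in ["remote","dock","clip_far","clip_near","short_remote","mug","phone","glasses_case","candle"]:
        try:
            for m in place_of(c,q)[:3]: print(c,q,"place",np.round(m["pixel"],1),round(m["score"],2),np.round(ray(s,m["pixel"],0),3))
            if q in("remote","dock"):
              for m in masks_of(c,q)[:3]:
                r=cv2.minAreaRect(np.argwhere(m["mask"])[:,::-1].astype(np.float32)); print("   mask",round(m["score"],2),m["extent"],m["mask"].sum(),np.round(r[0],1),np.round(r[1],1),r[2])
        except Exception as e: print(q,e)
im=np.vstack(ims); cv2.imwrite("pics/a.png",cv2.resize(ims[0],(800,500))); cv2.imwrite("pics/b.png",cv2.resize(ims[1],(800,500)))
E
```

```text
{'time': np.float64(0.0), 'joint_positions': array([-1.222,  0.088,  1.372, -0.   ,  1.684, -0.103]), 'qvel': array([ 0.001,  0.002, -0.002,  0.001, -0.001, -0.001]), 'joint_torque': array([ 1.0000e-03, -3.4018e+01, -3.0243e+01,  7.2000e-02,  3.3000e-02,
       -0.0000e+00]), 'tool_pos': array([ 0.24 , -0.494,  0.204]), 'ee_rot': array([-3.139, -0.   ,  0.452]), 'wrist_force': array([-0.125, -0.228,  0.132]), 'wrist_torque': array([ 0.006, -0.012, -0.022]), 'finger_force': np.float64(0.0), 'width': np.float64(0.094)}
scene 49.76415221773314 316.4210632046563 202.9162927456368 [1.258608   0.81185806 1.03518165]
scene remote place [382.  277.5] 0.91 [0.549 0.251 0.   ]
   mask 0.92 [360.2, 256.8, 407.6, 289.9] 732 [383.8 273.4] [17.5 46.6] 57.528804779052734
scene dock place [338.9 178. ] 0.86 [ 0.316 -0.225  0.   ]
scene dock place [254.9 152.4] 0.81 [ 0.483 -0.593  0.   ]
scene dock place [298.8 205.7] 0.68 [ 0.546 -0.186  0.   ]
   mask 0.98 [278.7, 175.4, 324.3, 220.7] 982 [303. 200.] [26.9 48.1] 45.0
   mask 0.61 [320.8, 151.8, 360.6, 188.6] 709 [341.1 172.3] [22.9 41.5] 57.380752
[... 1155 characters left out ...]
3, 377.2, 282.8] 1273 [360.  255.5] [55.8 26.1] 77.19573211669922
   mask 0.78 [449.8, 178.4, 481.9, 231.2] 1312 [464.1 202.6] [54.7 27.3] 80.53767395019531
   mask 0.66 [322.0, 158.5, 359.0, 211.8] 1217 [340.4 186.4] [55.2 25.6] 67.61986541748047
clip_far it knows: candle, dock, glasses_case, mug, phone, remote, short_remote
clip_near it knows: candle, dock, glasses_case, mug, phone, remote, short_remote
top short_remote place [270. 197.] 0.75 [0.506 0.075 0.   ]
top mug place [275.9 130. ] 0.67 [0.748 0.052 0.   ]
top phone place [328.8 129.7] 0.91 [ 0.745 -0.139  0.   ]
top glasses_case place [404.8 205.6] 0.56 [ 0.465 -0.4    0.   ]
top candle place [175.4 207.2] 0.82 [0.477 0.41  0.   ]
```

View pics/a.png

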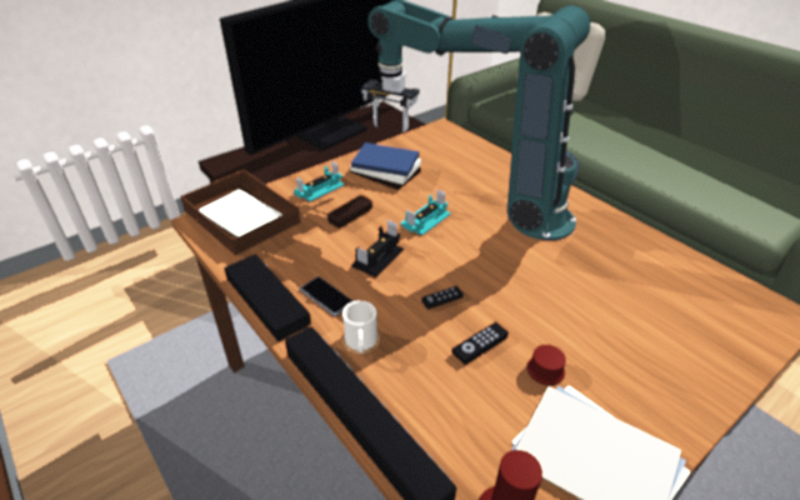

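View pics/b.png

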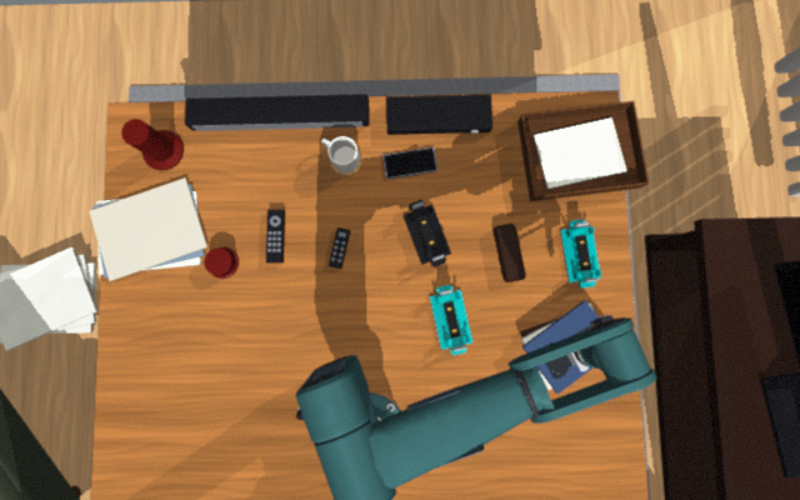

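The black dock is at about (342,186) in the top view, near (0.54, -0.18). The two turquoise ones are decoys. The long remote is at about (220,188), near (0.545, 0.248). I'm moving over the remote.

>>> apply_moves(
  commands=[
    [0,0,-0.024,0.015,0.037,0.003,100],
    [0,0,-0.048,0.03,0.074,0.006,100],
    [0,0,-0.072,0.046,0.111,0.009,100],
    [0,0,-0.096,0.061,0.149,0.012,100],
    [0,0,-0.12,0.076,0.186,0.015,100],
  ],
)

```text
time: 1.5
tool_pos: [0.3165, -0.3073, 0.2207]
ee_rot: [3.141, -0.0, 0.33]
wrist_force: [0.4, -1.2, 0.6]
width: 0.0939
finger_force: 0.0
```

>>> apply_moves(
  commands=[
    [0,0,-0.024,0.015,0.037,0.003,100],
    [0,0,-0.048,0.03,0.074,0.006,100],
    [0,0,-0.072,0.046,0.111,0.009,100],
    [0,0,-0.096,0.061,0.149,0.012,100],
    [0,0,-0.12,0.076,0.186,0.015,100],
  ],
)

```text
time: 2.0
tool_pos: [0.3924, -0.1212, 0.2359]
ee_rot: [3.141, -0.001, 0.211]
wrist_force: [0.1, 0.5, -0.7]
width: 0.0936
finger_force: 0.0
```

```bash
python3 - <<'E'
from h import *
o=get_obs(); print(o["time"],o["tool_pos"],o["ee_rot"],o["joint_positions"])
s=snapshot("wrist"); save(s,"w1.png")
R=cv2.Rodrigues(np.array(s["rvec"]))[0]; print(s["vertical_fov"],-R.T@np.array(s["tvec"]),R)
for m in place_of("wrist","dock")[:3]: print(m["pixel"],m["score"],ray(s,m["pixel"],0))
E
```

```text
2.0 [ 0.3924458  -0.12123287  0.23591738] [ 3.14092147e+00 -8.16016980e-04  2.10642619e-01] [-4.37818703e-01 -2.32322159e-01  1.61015476e+00 -4.28889648e-05
  1.76270431e+00  9.22327077e-01]
62.45288402804664 [ 0.46140763 -0.10632183  0.41600147] [[ 2.08824708e-01 -9.77952688e-01  8.84135922e-04]
 [-9.48073739e-01 -2.02222647e-01  2.45483575e-01]
 [-2.39892530e-01 -5.21012620e-02 -9.69400347e-01]]
[389.9, 258.2] 0.96 [ 0.29829661 -0.2369305   0.        ]
[392.8, 64.4] 0.78 [ 0.53746512 -0.17650003  0.        ]
```

View pics/w1.png

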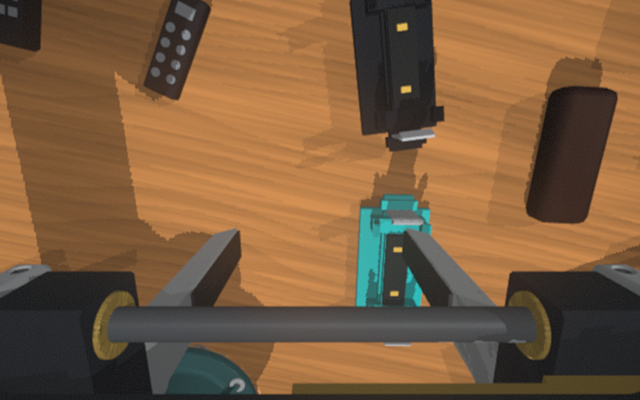

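The wrist view shows the black dock at (395,65), partly cut off, with the turquoise decoy below it at (395,260). I'll centre on the dock for a precise measurement.

>>> apply_moves(
  commands=[
    [0,0,0.03,0.025,-0.02,0,100],
    [0,0,0.07,0.05,-0.04,0,100],
    [0,0,0.11,0.075,-0.06,0,100],
    [0,0,0.13,0.09,-0.075,0,100],
    [0,0,0.13,0.09,-0.075,0,100],
  ],
)

```text
time: 2.6
tool_pos: [0.4826, -0.2003, 0.2341]
ee_rot: [-3.141, 0.002, 0.34]
wrist_force: [-0.3, -0.1, 1.4]
width: 0.0936
finger_force: 0.0
```

```bash
python3 - <<'E'
from h import *
o=get_obs(); print(o["time"],o["tool_pos"],o["ee_rot"])
s=snapshot("wrist"); np.save("d1.npy",s,allow_pickle=True)
for m in place_of("wrist","dock")[:3]: print(m["pixel"],m["score"],ray(s,m["pixel"],0))
cv2.imwrite("pics/w2.png",cv2.resize(s["pixels"][0:270,180:460,::-1],None,fx=2.2,fy=2.2,interpolation=cv2.INTER_CUBIC))
E
```

```text
2.6 [ 0.48257277 -0.20025874  0.2341308 ] [-3.14082939e+00  1.88097289e-03  3.39525152e-01]
[319.6, 126.0] 0.86 [ 0.53729265 -0.17841762  0.        ]
[595.8, 281.3] 0.82 [ 0.46669168 -0.60781723  0.        ]
[302.4, 302.3] 0.72 [ 0.30081001 -0.23586416  0.        ]
```

View pics/w2.png

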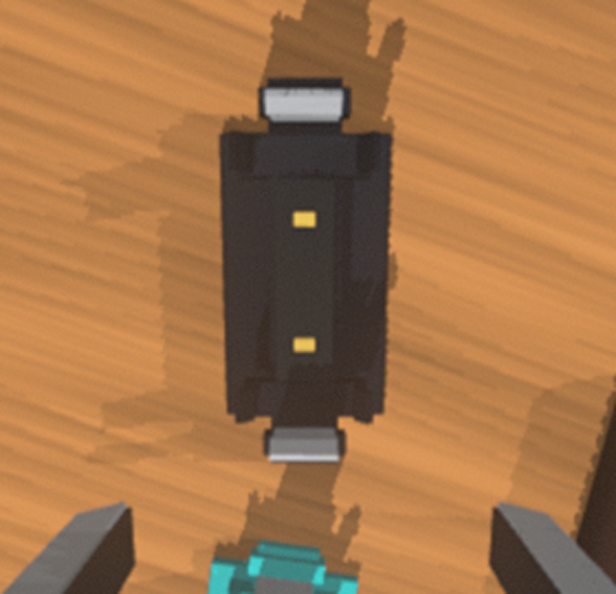

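The black dock is centred in the wrist view, with foot corners, clips and gold contacts clear. I'll fit its pose and seat height from these pixels.

```bash
cat > fit.py <<'E'
from h import *
from scipy.optimize import least_squares
s=np.load("d1.npy",allow_pickle=True).item()
C=[(263,88),(347,88),(266,122),(343,122),(268,461),(341,461),(270,429),(340,429),(221,133),(392,133),(228,412),(384,412),(304.5,219),(304,345)]
px=np.array(C)/2.2+[180,0]
def model(p):
    x,y,a,h,g=p; h2=h+.0375; h1=h+.028
    P=np.array([(.077,.016,h2),(.077,-.016,h2),(.0715,.016,h1),(.0715,-.016,h1),(-.077,.016,h2),(-.077,-.016,h2),(-.0715,.016,h1),(-.0715,-.016,h1),(.075,.045,.01),(.075,-.045,.01),(-.075,.045,.01),(-.075,-.045,.01),(g,0,h),(-g,0,h)])
    c,n=np.cos(a),np.sin(a)
    return np.c_[x+c*P[:,0]-n*P[:,1],y+n*P[:,0]+c*P[:,1],P[:,2]]
r=least_squares(lambda p:(proj(s,model(p))-px).ravel(),[.54,-.18,.34,.045,.03],loss="soft_l1",x_scale=[.01,.01,.1,.01,.01])
print(np.round(r.x,4)); print(np.round(proj(s,model(r.x))-px,1).tolist())
E
python3 fit.py
```

```text
[ 0.5362 -0.1782  0.3372  0.0589  0.0295]
[[0.7, 1.2], [-1.3, 1.3], [0.1, -5.5], [0.0, -5.4], [0.6, -0.8], [-0.6, -0.8], [0.1, 6.0], [-0.4, 6.1], [-0.9, -0.8], [0.4, -0.6], [-0.5, 1.0], [0.4, 1.2], [0.3, -0.1], [0.5, -0.2]]
```

>>> apply_moves(
  commands=[
    [0,0,-0.07,0.005,0.046,0,100],
    [0,0,-0.14,0.01,0.092,0,100],
    [0,0,-0.21,0.015,0.138,0,100],
    [0,0,-0.28,0.02,0.184,0,100],
    [0,0,-0.35,0.025,0.23,0,100],
  ],
)

```text
time: 3.2
tool_pos: [0.5059, 0.034, 0.2363]
ee_rot: [3.141, -0.001, -0.011]
wrist_force: [0.3, 0.4, 0.6]
width: 0.0942
finger_force: 0.0
```

>>> apply_moves(
  commands=[
    [0,0,0,0.003,0.046,0,100],
    [0,0,0,0.006,0.092,0,100],
    [0,0,0,0.009,0.138,0,100],
    [0,0,0,0.012,0.184,0,100],
    [0,0,0,0.012,0.215,0,100],
  ],
)

```text
time: 3.7
tool_pos: [0.5177, 0.2498, 0.236]
ee_rot: [-3.141, -0.0, -0.006]
wrist_force: [0.7, -0.5, 0.3]
width: 0.0937
finger_force: 0.0
```

```bash
python3 - <<'E'
from h import *
o=get_obs(); print(o["time"],o["tool_pos"],o["ee_rot"],o["joint_positions"])
s=snapshot("wrist"); np.save("r1.npy",s,allow_pickle=True)
for m in place_of("wrist","remote")[:3]: print(m["pixel"],m["score"],ray(s,m["pixel"],0))
for m in masks_of("wrist","remote")[:2]:
    r=cv2.minAreaRect(np.argwhere(m["mask"])[:,::-1].astype(np.float32)); b=cv2.boxPoints(r)
    print(m["score"],m["extent"],b.tolist()); print([np.round(ray(s,p,.024),4).tolist() for p in b])
cv2.imwrite("pics/w3.png",cv2.resize(s["pixels"][0:270,180:460,::-1],None,fx=2.2,fy=2.2,interpolation=cv2.INTER_CUBIC))
E
```

```text
3.7 [0.51765575 0.24978097 0.2360467 ] [-3.14089326e+00 -3.38932130e-04 -5.90161019e-03] [3.50605083e-01 1.38584360e-01 1.25421210e+00 5.45697279e-04
 1.74823445e+00 1.92739937e+00]
[322.8, 154.3] 0.75 [0.54229146 0.24785773 0.        ]
0.91 [300.9, 96.2, 345.3, 220.2] [[298.73516845703125, 219.653076171875], [301.62261962890625, 92.60504913330078], [343.1466064453125, 93.54876708984375], [340.2591552734375, 220.5968017578125]]
[[0.4641, 0.2783, 0.024], [0.6147, 0.2716, 0.024], [0.6134, 0.2245, 0.024], [0.4625, 0.2266, 0.024]]
```

View pics/w3.png

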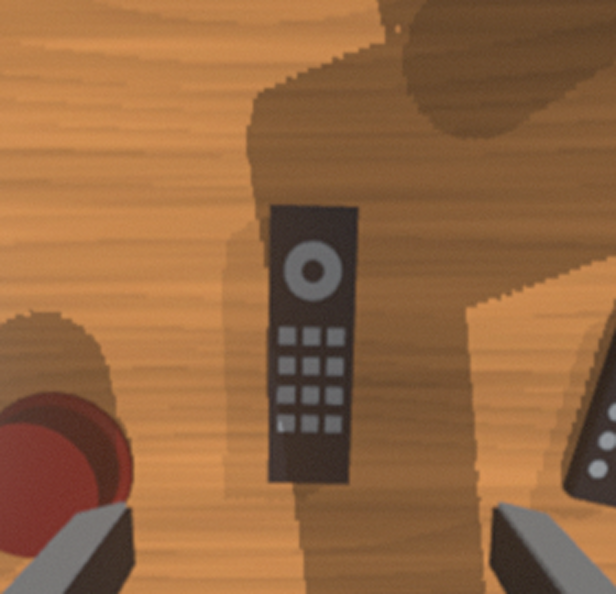

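The long remote is keys up, centred at about (312,345) in the crop. I'll fit its top corners, and refit the dock using only the hook edges.

```bash
cat >> fit.py <<'E'
sel=[2,3,6,7,8,9,10,11,12,13]
r=least_squares(lambda p:(proj(s,model(p))-px)[sel].ravel(),[.54,-.18,.34,.045,.03],loss="soft_l1",x_scale=[.01,.01,.1,.01,.01])
print("dock2",np.round(r.x,4)); print(np.round(proj(s,model(r.x))-px,1)[sel].tolist())
s2=np.load("r1.npy",allow_pickle=True).item()
q=np.array([(271,206),(358,207),(348,483),(268,482)])/2.2+[180,0]
def rm(p):
    x,y,a=p;P=np.array([(.075,.023),(.075,-.023),(-.075,-.023),(-.075,.023)]);c,n=np.cos(a),np.sin(a)
    return np.c_[x+c*P[:,0]-n*P[:,1],y+n*P[:,0]+c*P[:,1],[.024]*4]
r=least_squares(lambda p:(proj(s2,rm(p))-q).ravel(),[.54,.25,0]); print("remote",np.round(r.x,4),np.round(r.fun,1))
E
python3 fit.py
```

```text
[ 0.5362 -0.1782  0.3372  0.0589  0.0295]
[[0.7, 1.2], [-1.3, 1.3], [0.1, -5.5], [0.0, -5.4], [0.6, -0.8], [-0.6, -0.8], [0.1, 6.0], [-0.4, 6.1], [-0.9, -0.8], [0.4, -0.6], [-0.5, 1.0], [0.4, 1.2], [0.3, -0.1], [0.5, -0.2]]
dock2 [ 0.5358 -0.1781  0.3369  0.033   0.0315]
[[1.5, -0.1], [-1.3, -0.0], [1.2, 0.4], [-1.5, 0.5], [-1.0, -0.5], [0.2, -0.3], [-0.7, 1.3], [0.2, 1.4], [0.3, -0.7], [0.5, -0.8]]
remote [ 0.5387  0.2496 -0.0287] [-0.6 -0.6  0.5 -0.1  0.3  0.7 -0.2  0.3]
```

>>> apply_moves(
  commands=[
    [0,0,-0.01,0.01,0,-0.045,100],
    [0,0,-0.023,0.021,0,-0.09,100],
    [0,0,-0.023,0.021,0,-0.135,100],
    [0,0,-0.023,0.021,0,-0.175,100],
    [0,0,-0.023,0.021,0,-0.2,100],
  ],
)

```text
time: 4.35
tool_pos: [0.5378, 0.2443, 0.0322]
ee_rot: [3.139, 0.005, -0.033]
wrist_force: [-0.8, 0.3, 0.0]
width: 0.0943
finger_force: 0.0
```

>>> apply_moves(
  commands=[
    [0,0,0,0,0,-0.014,100],
    [0,0,0,0,0,-0.022,100],
    [0,0,0,0,0,-0.029,100],
    [0,0,0,0,0,-0.029,100],
    [0,0,0,0,0,-0.029,40],
  ],
)

```text
time: 4.85
tool_pos: [0.5411, 0.2474, 0.008]
ee_rot: [-3.141, -0.002, -0.031]
wrist_force: [-1.0, -0.2, -0.2]
width: 0.0888
finger_force: 0.0
```

>>> apply_moves(
  commands=[
    [0,0,0,0,0,0,30],
    [0,0,0,0,0,0,20],
    [0,0,0,0,0,0,20],
    [0,0,0,0,0,0,20],
    [0,0,0,0,0,0,20],
  ],
)

```text
time: 5.35
tool_pos: [0.5402, 0.2474, 0.0066]
ee_rot: [-3.141, -0.0, -0.031]
wrist_force: [0.1, 0.6, -0.3]
width: 0.0494
finger_force: 0.3
```

>>> apply_moves(
  commands=[
    [0,0,0,0,0,0,20],
    [0,0,0,0,0,0,20],
    [0,0,0,0,0,0,20],
    [0,0,0,0,0,0.005,20],
    [0,0,0,0,0,0.02,20],
  ],
)

```text
time: 5.85
tool_pos: [0.5384, 0.2463, 0.0249]
ee_rot: [3.139, 0.005, -0.031]
wrist_force: [-0.8, -0.1, -1.2]
width: 0.0457
finger_force: 30.0
```

>>> apply_moves(
  commands=[
    [0,0,0,0,0,0.02,20],
    [0,0,0,0,0,0.05,20],
    [0,0,0,0,0,0.09,20],
    [0,0,0,0,0,0.125,20],
    [0,0,0,0,0,0.14,20],
  ],
)

```text
time: 6.35
tool_pos: [0.5421, 0.2477, 0.1725]
ee_rot: [-3.139, -0.008, -0.031]
wrist_force: [0.2, 0.4, -0.6]
width: 0.046
finger_force: 30.0
```

```bash
python3 - <<'E'
from h import *
o=get_obs(); print(o["time"],o["tool_pos"],o["ee_rot"],o["width"],o["finger_force"],o["wrist_force"],o["wrist_torque"])
s=snapshot("wrist"); save(s,"w4.png")
E
```

```text
6.35 [0.54205415 0.24768807 0.17246272] [-3.13879211 -0.00819059 -0.03134011] 0.04598323998877508 29.999772906303406 [ 0.22950458  0.41026295 -0.57462774] [ 0.03359851 -0.03236567  0.02310055]
```

View pics/w4.png

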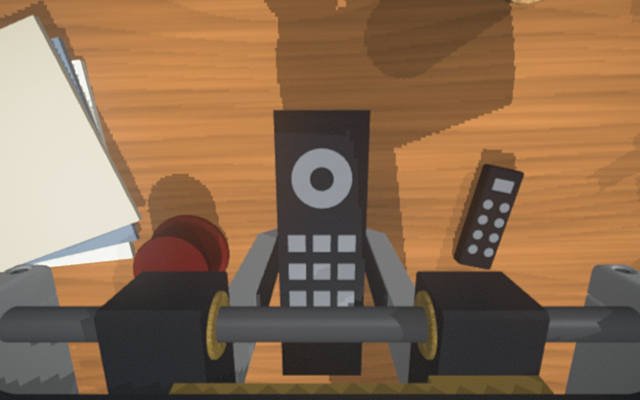

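The remote is held squarely (30 N, 46 mm opening). Carrying it over the dock.

>>> apply_moves(
  commands=[
    [0,0,0.03,0,-0.03,0,20],
    [0,0,0.07,0,-0.073,0,20],
    [0,0,0.11,0,-0.116,0,20],
    [0,0,0.15,0,-0.159,0,20],
    [0,0,0.19,-0.001,-0.202,0,20],
  ],
)

```text
time: 6.9
tool_pos: [0.5379, 0.0436, 0.1646]
ee_rot: [-3.141, 0.003, 0.161]
wrist_force: [1.2, 0.4, -1.1]
width: 0.0459
finger_force: 30.0
```

>>> apply_moves(
  commands=[
    [0,0,0.04,0,-0.043,0,20],
    [0,0,0.08,0,-0.086,0,20],
    [0,0,0.12,0,-0.129,0,20],
    [0,0,0.15,-0.001,-0.172,0,20],
    [0,0,0.178,-0.001,-0.205,0,20],
  ],
)

```text
time: 7.4
tool_pos: [0.5367, -0.1621, 0.1645]
ee_rot: [-3.14, 0.003, 0.336]
wrist_force: [-0.3, -0.1, -0.8]
width: 0.0457
finger_force: 30.0
```

>>> apply_moves(
  commands=[
    [0,0,0,0,-0.015,-0.01,20],
    [0,0,0,0,-0.019,-0.025,20],
    [0,0,0,0,-0.019,-0.035,20],
    [0,0,0,0,-0.019,-0.042,20],
    [0,0,0,0,-0.019,-0.042,20],
  ],
)

```text
time: 7.9
tool_pos: [0.5372, -0.1767, 0.1223]
ee_rot: [-3.139, 0.003, 0.339]
wrist_force: [0.2, 0.5, -1.1]
width: 0.0459
finger_force: 30.0
```

```bash
python3 - <<'E'
from h import *
o=get_obs(); print(o["time"],o["tool_pos"],o["ee_rot"],o["width"],o["wrist_force"],o["wrist_torque"])
s=snapshot("wrist"); save(s,"w5.png"); t=snapshot("scene"); u=snapshot("top")
o=get_obs(); print(o["time"],o["tool_pos"],o["ee_rot"],o["wrist_force"])
p=lambda s,x,y,z:np.round(proj(s,[[x,y,z]])[0],1)
a=cv2.resize(t["pixels"][150:250,240:370,::-1],None,fx=5,fy=5,interpolation=cv2.INTER_CUBIC)
cv2.imwrite("pics/s5.png",a)
E
```

```text
7.9 [ 0.5372016  -0.17673804  0.12225413] [-3.13855411e+00  2.71464727e-03  3.38842706e-01] 0.04591092831191664 [ 0.19614833  0.52076733 -1.10510705] [ 0.01618309 -0.00576264  0.01295854]
8.05 [ 0.53860444 -0.17795837  0.12504954] [ 3.14090933e+00 -7.96801623e-04  3.38283513e-01] [-0.40336052  0.35837888 -0.42180488]
```

View pics/w5.png

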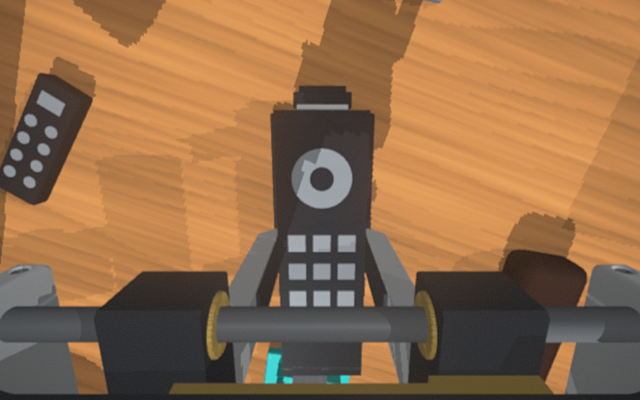

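View pics/s5.png

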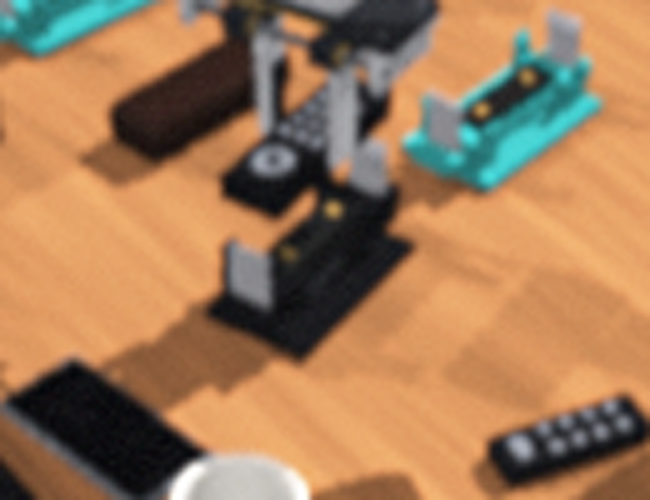

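Wrist view: the remote (columns 272–374) is lined up with the far clip (297–352) and square to it. The scene view agrees. Descending.

>>> apply_moves(
  commands=[
    [0,0,0,0,0,-0.01,20],
    [0,0,0,0,0,-0.02,20],
    [0,0,0,0,0,-0.027,20],
    [0,0,0,0,0,-0.033,20],
    [0,0,0,0,0,-0.033,20],
  ],
)

```text
time: 8.55
tool_pos: [0.5372, -0.1785, 0.0899]
ee_rot: [-3.14, 0.002, 0.337]
wrist_force: [-0.7, 0.1, -0.6]
width: 0.0457
finger_force: 30.0
```

>>> apply_moves(
  commands=[
    [0,0,0,0,0,-0.0015,20],
    [0,0,0,0,0,-0.003,20],
    [0,0,0,0,0,-0.0045,20],
    [0,0,0,0,0,-0.006,20],
    [0,0,0,0,0,-0.006,20],
  ],
)

```text
time: 9.05
tool_pos: [0.538, -0.1788, 0.0854]
ee_rot: [-3.141, 0.0, 0.337]
wrist_force: [-0.0, -0.8, -1.5]
width: 0.0456
finger_force: 30.0
```

>>> apply_moves(
  commands=[
    [0,0,0,0,0,-0.0015,20],
    [0,0,0,0,0,-0.003,20],
    [0,0,0,0,0,-0.0045,20],
    [0,0,0,0,0,-0.006,20],
    [0,0,0,0,0,-0.006,20],
  ],
)

```text
time: 9.55
tool_pos: [0.5394, -0.1793, 0.0815]
ee_rot: [3.139, -0.003, 0.337]
wrist_force: [-1.1, 0.8, 6.0]
width: 0.0459
finger_force: 30.0
```

>>> apply_moves(
  commands=[
    [0,0,0,0,0,-0.001,20],
    [0,0,0,0,0,-0.002,20],
    [0,0,0,0,0,-0.003,20],
    [0,0,0,0,0,-0.004,20],
    [0,0,0,0,0,-0.004,20],
  ],
)

```text
time: 10.05
tool_pos: [0.5402, -0.1796, 0.0788]
ee_rot: [3.137, -0.005, 0.337]
wrist_force: [-1.2, 0.5, 9.1]
width: 0.0459
finger_force: 30.0
```

>>> apply_moves(
  commands=[
    [0,0,0,0,0,-0.001,20],
    [0,0,0,0,0,-0.002,20],
    [0,0,0,0,0,-0.003,20],
    [0,0,0,0,0,-0.004,20],
    [0,0,0,0,0,-0.004,20],
  ],
)

```text
time: 10.55
tool_pos: [0.5397, -0.1797, 0.0738]
ee_rot: [3.138, -0.004, 0.337]
wrist_force: [-1.6, -1.2, 5.5]
width: 0.0456
finger_force: 30.0
```

>>> apply_moves(
  commands=[
    [0,0,0,0,0,-0.001,20],
    [0,0,0,0,0,-0.002,20],
    [0,0,0,0,0,-0.003,20],
    [0,0,0,0,0,-0.004,20],
    [0,0,0,0,0,-0.004,20],
  ],
)

```text
time: 11.05
tool_pos: [0.5392, -0.1793, 0.0693]
ee_rot: [3.139, -0.002, 0.336]
wrist_force: [0.1, 0.4, 5.2]
width: 0.0455
finger_force: 30.0
```

>>> apply_moves(
  commands=[
    [0,0,0,0,0,-0.001,20],
    [0,0,0,0,0,-0.002,20],
    [0,0,0,0,0,-0.003,20],
    [0,0,0,0,0,-0.003,20],
    [0,0,0,0,0,-0.003,20],
  ],
)

```text
time: 11.55
tool_pos: [0.5397, -0.179, 0.0671]
ee_rot: [3.139, -0.004, 0.337]
wrist_force: [-1.2, 1.7, 7.3]
width: 0.0452
finger_force: 30.0
```

>>> apply_moves(
  commands=[
    [0,0,0,0,0,-0.0005,20],
    [0,0,0,0,0,-0.001,20],
    [0,0,0,0,0,-0.0015,20],
    [0,0,0,0,0,-0.002,20],
    [0,0,0,0,0,-0.002,20],
  ],
)

```text
time: 12.05
tool_pos: [0.5384, -0.1787, 0.0627]
ee_rot: [3.141, -0.001, 0.337]
wrist_force: [-0.2, 1.5, 2.9]
width: 0.0458
finger_force: 30.0
```

>>> apply_moves(
  commands=[
    [0,0,0,0,0,-0.0005,20],
    [0,0,0,0,0,-0.001,20],
    [0,0,0,0,0,-0.0015,20],
    [0,0,0,0,0,-0.002,20],
    [0,0,0,0,0,-0.002,20],
  ],
)

```text
time: 12.55
tool_pos: [0.5369, -0.1789, 0.0594]
ee_rot: [-3.141, 0.003, 0.337]
wrist_force: [-3.4, -0.9, 0.4]
width: 0.0459
finger_force: 30.0
```

>>> apply_moves(
  commands=[
    [0,0,0,0,0,0,20],
    [0,0,0,0,0,-0.0005,20],
    [0,0,0,0,0,-0.001,20],
    [0,0,0,0,0,-0.001,20],
    [0,0,0,0,0,-0.001,20],
  ],
)

```text
time: 13.05
tool_pos: [0.5377, -0.1787, 0.0592]
ee_rot: [-3.141, 0.001, 0.337]
wrist_force: [-4.5, -0.3, -0.0]
width: 0.0457
finger_force: 30.0
```

```bash
python3 - <<'E'
from h import *
f=[]
for i in range(4):
    s=snapshot("wrist" if i else "scene"); o=get_obs(); f.append(np.r_[o["tool_pos"],o["wrist_force"],o["wrist_torque"]])
    if i==0: cv2.imwrite("pics/s6.png",cv2.resize(s["pixels"][150:250,240:370,::-1],None,fx=5,fy=5,interpolation=cv2.INTER_CUBIC))
print(o["time"],np.round(f,4))
E
```

```text
13.25 [[ 0.5377 -0.1787  0.0593 -4.9729  1.387   1.192   0.1121  0.7802  0.0997]
 [ 0.5377 -0.1787  0.0593 -4.7735  0.0176  0.4377  0.0944  0.8321  0.0656]
 [ 0.5378 -0.1787  0.0593 -4.7188  0.6802  0.0838  0.0917  0.8069  0.0861]
 [ 0.5378 -0.1787  0.0593 -4.9121  0.0641 -0.2732  0.1282  0.8344  0.1069]]
```

View pics/s6.png

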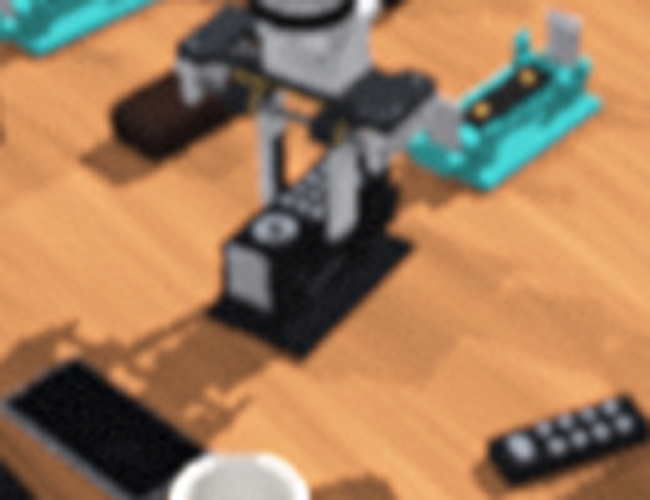

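The scene view shows the remote low between the clips with its far end right behind the far clip plate, but I can't tell yet whether it's home. I'll step down gently and watch the stiffness.

>>> apply_moves(
  commands=[
    [0,0,0,0,0,-0.0005,20],
    [0,0,0,0,0,-0.001,20],
    [0,0,0,0,0,-0.0015,20],
    [0,0,0,0,0,-0.0015,20],
    [0,0,0,0,0,-0.0015,20],
  ],
)

```text
time: 13.75
tool_pos: [0.5382, -0.1786, 0.0585]
ee_rot: [-3.141, -0.0, 0.337]
wrist_force: [-5.5, -0.1, 1.4]
width: 0.0459
finger_force: 30.0
```

```bash
python3 - <<'E'
from h import *
for i in range(3):
    s=snapshot("scene"); o=get_obs(); print(np.round(np.r_[o["tool_pos"],o["ee_rot"],o["wrist_force"],o["wrist_torque"]],4))
# wireframe hypotheses
im=s["pixels"][150:250,240:370,::-1]; k=6
outs=[]
for h in (.042,.047,.052):
    a=cv2.resize(im,None,fx=3,fy=3,interpolation=cv2.INTER_CUBIC)
    c,n=np.cos(.337),np.sin(.337)
    W=lambda P:np.array([(.5365+c*x-n*y,-.179+n*x+c*y,z) for x,y,z in P])
    D=lambda P,col:cv2.polylines(a,[np.int32((proj(s,W(P))-[240,150]+.5)*3)],False,col,1,cv2.LINE_AA)
    for g in (1,-1): D([(g*.0715,-.016,h+.0255),(g*.077,-.016,h+.0375),(g*.077,.016,h+.0375),(g*.0715,.016,h+.0255)],(0,0,255))
    z=.0523+.024; D([(.075,.023,z),(.075,-.023,z),(-.075,-.023,z),(-.075,.023,z),(.075,.023,z)],(0,255,0))
    outs.append(a[60:270,60:390])
outs.append(cv2.resize(im,None,fx=3,fy=3)[60:270,60:390])
cv2.imwrite("pics/s7.png",np.vstack([np.hstack(outs[:2]),np.hstack(outs[2:])]))
E
```

```text
[ 5.3820e-01 -1.7860e-01  5.8600e-02 -3.1415e+00 -4.0000e-04  3.3710e-01
 -6.2467e+00  9.3150e-01  2.3142e+00  2.6030e-01  8.8760e-01  1.0870e-01]
[ 5.3820e-01 -1.7860e-01  5.8500e-02 -3.1415e+00 -4.0000e-04  3.3710e-01
 -5.4930e+00  3.6920e-01  2.0862e+00  3.3040e-01  8.9790e-01  1.9080e-01]
[ 5.3820e-01 -1.7860e-01  5.8500e-02 -3.1415e+00 -4.0000e-04  3.3710e-01
 -5.2891e+00 -3.5460e-01  2.4927e+00  2.7530e-01  8.4500e-01  1.7190e-01]
```

View pics/s7.png

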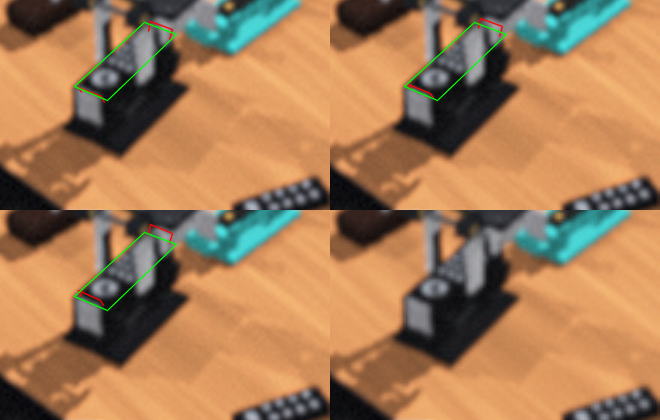

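The plate tops line up with the remote's top edge, as they would with a seat near 42–47 mm. So the remote is probably still sliding between the clips. I'll ease about 1 mm toward -x to balance the side force and keep going down.

>>> apply_moves(
  commands=[
    [0,0,0,-0.0005,0,-0.0005,20],
    [0,0,0,-0.001,-0.0003,-0.001,20],
    [0,0,0,-0.001,-0.0003,-0.0015,20],
    [0,0,0,-0.001,-0.0003,-0.002,20],
    [0,0,0,-0.001,-0.0003,-0.002,20],
  ],
)

```text
time: 14.4
tool_pos: [0.5383, -0.1786, 0.0581]
ee_rot: [3.141, -0.003, 0.337]
wrist_force: [-4.3, 2.3, 7.1]
width: 0.0457
finger_force: 30.0
```

>>> apply_moves(
  commands=[
    [0,0,0,0,0,-0.0005,20],
    [0,0,0,0,0,-0.001,20],
    [0,0,0,0,0,-0.0015,20],
    [0,0,0,0,0,-0.0015,20],
    [0,0,0,0,0,-0.0015,20],
  ],
)

```text
time: 14.9
tool_pos: [0.5384, -0.1786, 0.0577]
ee_rot: [3.141, -0.003, 0.337]
wrist_force: [-7.0, 4.4, 11.0]
width: 0.046
finger_force: 30.0
```

```bash
python3 - <<'E'
from h import *
s=snapshot("scene"); w=snapshot("wrist")
c,n=np.cos(.337),np.sin(.337)
W=lambda x,y,z:(.5365+c*x-n*y,-.179+n*x+c*y,z)
for h in (.042,.051):
  print("clip top L,R full px",h,proj(s,[W(.077,-.016,h+.0375),W(.077,.016,h+.0375)]).round(1).tolist())
  for d in (0,.005,.01):
    q=proj(s,[W(.077,0,h+.0375),W(.040,0,h+d+.024)]); print(h,d,(q[1]-q[0]).round(1),"ring",q[1].round(1))
cv2.imwrite("pics/s8.png",np.hstack([cv2.resize(s["pixels"][175:225,275:330,::-1],(440,400),interpolation=cv2.INTER_CUBIC),cv2.resize(w["pixels"][60:160,275:365,::-1],(360,400),interpolation=cv2.INTER_CUBIC)]))
o=get_obs();print(np.round(np.r_[o["tool_pos"],o["wrist_force"],o["wrist_torque"]],4))
E
```

```text
clip top L,R full px 0.042 [[285.7, 198.6], [293.2, 201.8]]
0.042 0 [ 6.1 -2.6] ring [295.5 197.6]
0.042 0.005 [ 6.1 -3.7] ring [295.5 196.5]
0.042 0.01 [ 6.  -4.8] ring [295.5 195.4]
clip top L,R full px 0.051 [[285.6, 196.6], [293.1, 199.8]]
0.051 0 [ 6.1 -2.6] ring [295.5 195.6]
0.051 0.005 [ 6.1 -3.7] ring [295.4 194.5]
0.051 0.01 [ 6.1 -4.8] ring [295.4 193.4]
[ 0.5383 -0.1786  0.0576 -5.9951  3.7598 11.5917  0.755   1.3623  0.1919]
```

View pics/s8.png

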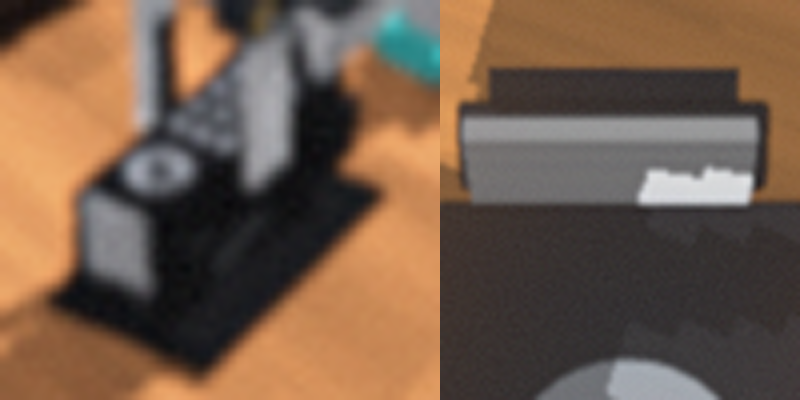

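The scene view puts the plate top at about (290,200) and the ring at (295,196), so the remote sits ~6–7 mm above the seat. In the wrist view the clip centre (~317) is 2 mm left of the remote's centre (~322). It's resting on a side lug's flare. I'll lift a little, shift 2 mm along the dock's +y, and go down again.

>>> apply_moves(
  commands=[
    [0,0,0,0,0,0.003,20],
    [0,0,0,0,0,0.006,20],
    [0,0,0,-0.0004,0.001,0.007,20],
    [0,0,0,-0.0008,0.0022,0.007,20],
    [0,0,0,-0.0008,0.0022,0.007,20],
  ],
)

```text
time: 15.5
tool_pos: [0.5366, -0.178, 0.0611]
ee_rot: [3.14, 0.0, 0.336]
wrist_force: [-1.4, -3.7, -5.5]
width: 0.0459
finger_force: 30.0
```

```bash
python3 - <<'E'
from h import *
w=snapshot("wrist"); o=get_obs();print(np.round(np.r_[o["tool_pos"],o["ee_rot"],o["wrist_force"],o["wrist_torque"]],4))
g=cv2.cvtColor(w["pixels"],cv2.COLOR_RGB2GRAY)
# clip plate rows ~ 60-115: find bright columns; ring rows
for r in range(80,116,3): 
    c=np.where(g[r,260:380]>85)[0]+260; print(r,c.min() if len(c) else None,c.max() if len(c) else None)
for r in range(150,200,8):
    c=np.where(g[r,280:365]>85)[0]+280; print("ring",r,c.min() if len(c) else None,c.max() if len(c) else None)
E
```

```text
[ 0.5365 -0.1779  0.0611  3.1399  0.      0.3363 -1.0255 -3.9591 -5.0315
 -0.6208  0.1302  0.0645]
80 260 379
83 260 379
86 260 379
89 260 379
92 260 379
95 260 379
98 260 379
101 260 379
104 260 379
107 260 379
110 260 379
113 None None
ring 150 319 328
ring 158 301 343
ring 166 295 349
ring 174 292 352
ring 182 291 352
ring 190 293 351
ring 198 297 346
```

>>> apply_moves(
  commands=[
    [0,0,0,0,0,-0.0015,20],
    [0,0,0,0,0,-0.003,20],
    [0,0,0,0,0,-0.0045,20],
    [0,0,0,0,0,-0.006,20],
    [0,0,0,0,0,-0.006,20],
  ],
)

```text
time: 16.05
tool_pos: [0.5369, -0.1768, 0.0574]
ee_rot: [3.141, -0.001, 0.337]
wrist_force: [-3.8, 0.3, 5.6]
width: 0.046
finger_force: 30.0
```

>>> apply_moves(
  commands=[
    [0,0,0,0,0,-0.0005,20],
    [0,0,0,0,0,-0.001,20],
    [0,0,0,0,0,-0.0015,20],
    [0,0,0,0,0,-0.002,20],
    [0,0,0,0,0,-0.002,20],
  ],
)

```text
time: 16.55
tool_pos: [0.5376, -0.1765, 0.0558]
ee_rot: [3.14, -0.003, 0.337]
wrist_force: [-3.5, 0.8, 6.8]
width: 0.0453
finger_force: 30.0
```

```bash
python3 - <<'E'
from h import *
w=snapshot("wrist"); s=snapshot("scene"); o=get_obs();print(o["time"],np.round(np.r_[o["tool_pos"],o["ee_rot"],o["wrist_force"],o["wrist_torque"]],4))
cv2.imwrite("pics/s9.png",np.hstack([cv2.resize(s["pixels"][175:225,275:330,::-1],(440,400),interpolation=cv2.INTER_CUBIC),cv2.resize(w["pixels"][60:160,275:365,::-1],(360,400),interpolation=cv2.INTER_CUBIC)]))
E
```

```text
16.65 [ 5.3760e-01 -1.7660e-01  5.5800e-02  3.1403e+00 -3.1000e-03  3.3710e-01
 -2.0771e+00  9.2300e-02  6.5858e+00  2.9200e-02  7.2210e-01  3.3000e-03]
```

It's now past the flare and sliding. I've also used up my picture allowance (one over, in fact), so from here I go by force and numbers only.

>>> apply_moves(
  commands=[
    [0,0,0,0,0,-0.0005,20],
    [0,0,0,0,0,-0.001,20],
    [0,0,0,0,0,-0.0015,20],
    [0,0,0,0,0,-0.002,20],
    [0,0,0,0,0,-0.002,20],
  ],
)

```text
time: 17.15
tool_pos: [0.5377, -0.1766, 0.0556]
ee_rot: [3.14, -0.004, 0.337]
wrist_force: [-4.9, 1.7, 14.2]
width: 0.0457
finger_force: 30.0
```

>>> apply_moves(
  commands=[
    [0,0,0,0,0,-0.0005,20],
    [0,0,0,0,0,-0.001,20],
    [0,0,0,0,0,-0.0015,20],
    [0,0,0,0,0,-0.0015,20],
    [0,0,0,0,0,-0.0015,20],
  ],
)

```text
time: 17.65
tool_pos: [0.5378, -0.1766, 0.0553]
ee_rot: [3.14, -0.004, 0.337]
wrist_force: [-7.6, 2.0, 17.2]
width: 0.0457
finger_force: 30.0
```

```bash
python3 - <<'E'
from h import *
def an(im,tag):
    # im: 400x360 BGR crop (scale 4, origin col 275,row 60)
    for name,c in (("left-out",(4,14)),("clipL",(60,120)),("clipC",(130,170)),("clipR",(200,280)),("right-out",(340,356))):
        p=im[:,c[0]:c[1]].mean(1).astype(int)[40:300:6]; print(tag,name,' '.join(f"{v[0]}/{v[2]}" for v in p))
for n in ("s8","s9"): an(cv2.imread(f"pics/{n}.png")[:,440:],n)
w=snapshot("wrist"); an(cv2.resize(w["pixels"][60:160,275:365,::-1],(360,400),interpolation=cv2.INTER_CUBIC),"now")
o=get_obs();print(o["time"],np.round(np.r_[o["tool_pos"],o["wrist_force"],o["wrist_torque"]],4))
E
```

```text
s8 left-out 83/206 84/208 85/211 84/211 84/208 83/205 83/203 82/202 82/203 83/208 85/215 88/219 89/221 90/222 87/220 89/218 86/218 89/220 87/219 81/205 81/200 70/165 58/132 59/132 59/132 58/134 57/129 47/85 45/63 48/65 46/64 47/65 47/64 46/63 48/64 47/63 46/63 47/63 47/64 46/62 45/62 45/62 45/61 48/63
s8 clipL 62/146 62/146 62/146 62/146 60/137 50/73 48/59 50/62 49/63 49/62 46/60 46/60 55/65 118/119 154/153 151/151 149/149 122/124 110/112 113/115 112/115 111/112 111/114 112/114 112/113 111/113 111/113 88/92 47/57 46/58 48/58 47/58 47/57 48/58 49/57 48/57 47/57 48/57 48/56 47/56 48/55 48/56 48/55 48/55
s8 clipC 62/146 61/144 61/143 61/146 61/142 50/72 50/54 50/58 49/59 49/58 44/55 46/56 54/62 117/118 154/154 152/151 150/149 122/124 110/110 113/114 112/113 112/111 111/113 112/113 111/112 112/111 112/112 88/90 47/54 48/54 48/54 47/54 48/54 47/54 47/53 48/54 48/53 48/53 48/54 49/54 48/53 49/53 49/53 48/52
s8 clipR 61/146 62/147 62/147 63/149 62/143 52/78 48/50 48/54 49/55 48/54 44/51 45/52 54/59 118/118 155/154 153/152 149/148 124/124 110/109 113/113 111/111 117/116 162/160 204/202 213/2
[... 2892 characters left out ...]
49 60/127 50/62 49/52 50/55 49/55 49/55 44/51 47/54 49/56 50/55 49/55 48/55 49/55 49/55 48/54 48/53 93/93 156/152 156/153 156/152 150/146 109/109 105/105 148/146 200/195 214/208 214/208 213/208 212/208 168/165 55/59 46/51 48/52 51/54 52/54 50/54 51/54 50/53 51/54 52/55
now right-out 61/145 62/147 60/144 62/145 61/144 62/147 61/147 61/147 63/149 64/151 62/143 58/120 55/111 53/110 56/117 58/121 58/121 57/120 56/119 58/122 57/123 59/120 59/122 61/122 61/126 59/131 60/138 59/117 53/64 46/52 48/54 48/54 48/55 48/56 47/55 48/56 48/57 50/57 49/57 48/56 49/56 50/57 49/55 50/57
17.7 [ 5.37800e-01 -1.76600e-01  5.53000e-02 -6.33760e+00  1.20890e+00
  1.74181e+01  5.11400e-01  1.63790e+00 -5.40000e-03]
```

The wrist pixels show the far clip plate sprung about 5 mm inward and now overlapping the remote's top (plate ends at crop row ~238, remote edge ~205). Before, the remote hid the plate. So the far end is hooked, and the remote is resting stiffly on the seat. I'll relieve the load, let go, lift clear and check the near clip.

>>> apply_moves(
  commands=[
    [0,0,0,0,0,0.001,20],
    [0,0,0,0,0,0.002,20],
    [0,0,0,0,0,0.003,20],
    [0,0,0,0,0,0.004,20],
    [0,0,0,0,0,0.004,20],
  ],
)

```text
time: 18.2
tool_pos: [0.5377, -0.1766, 0.0558]
ee_rot: [3.14, -0.003, 0.337]
wrist_force: [-1.4, 1.8, 7.9]
width: 0.0459
finger_force: 30.0
```

>>> apply_moves(
  commands=[
    [0,0,0,0,0,0,60],
    [0,0,0,0,0,0,80],
    [0,0,0,0,0,0,100],
    [0,0,0,0,0,0,100],
    [0,0,0,0,0,0,100],
  ],
)

```text
time: 18.7
tool_pos: [0.5363, -0.1768, 0.0536]
ee_rot: [-3.141, 0.0, 0.337]
wrist_force: [0.6, 0.3, 0.2]
width: 0.0824
finger_force: 0.0
```

>>> apply_moves(
  commands=[
    [0,0,0,0,0,0,100],
    [0,0,0,0,0,0.005,100],
    [0,0,0,0,0,0.02,100],
    [0,0,0,0,0,0.05,100],
    [0,0,0,0,0,0.09,100],
  ],
)

```text
time: 19.2
tool_pos: [0.5352, -0.1765, 0.1442]
ee_rot: [-3.139, 0.003, 0.337]
wrist_force: [1.8, -0.2, -0.3]
width: 0.0941
finger_force: 0.0
```

>>> apply_moves(
  commands=[
    [0,0,0,-0.02,0,0.04,100],
    [0,0,0,-0.05,-0.02,0.08,100],
    [0,0,0,-0.055,-0.022,0.095,100],
    [0,0,0,-0.055,-0.022,0.095,100],
    [0,0,0,-0.055,-0.022,0.095,100],
  ],
)

```text
time: 19.7
tool_pos: [0.4816, -0.1989, 0.2396]
ee_rot: [3.141, -0.001, 0.337]
wrist_force: [-0.7, 0.9, -0.6]
width: 0.0941
finger_force: 0.0
```

```bash
python3 - <<'E'
from h import *
w=snapshot("wrist"); np.save("d2.npy",w,allow_pickle=True); o=get_obs();print(o["time"],np.round(np.r_[o["tool_pos"],o["ee_rot"],o["wrist_force"]],4))
for q in("dock","remote"):
    for m in place_of("wrist",q)[:2]: print(q,m["pixel"],m["score"],ray(w,m["pixel"],.05))
for m in masks_of("wrist","remote")[:1]:
    r=cv2.minAreaRect(np.argwhere(m["mask"])[:,::-1].astype(np.float32)); print(m["score"],m["extent"],r)
c,n=np.cos(.337),np.sin(.337)
for z in (.048+.024,.048+.0375): print(z,proj(w,[(.5365+c*x,-.178+n*x,z) for x in(.077,.075,.0715,-.0715,-.075,-.077)]).round(1).tolist())
im=w["pixels"]; 
for c0 in (308,318,328): print(c0,[(r,int(im[r,c0-3:c0+4].mean())) for r in range(10,270,2) if im[r,c0-3:c0+4].astype(int).ptp(axis=1).mean()<25 and im[r,c0-3:c0+4].mean()>75] if False else [(r,int(v)) for r,v in enumerate(im[:,c0-3:c0+4,2].mean(1)) if v>80 and r<275])
E
```

```text
19.75 [ 4.8120e-01 -1.9850e-01  2.3810e-01 -3.1405e+00  7.0000e-04  3.3700e-01
 -4.6610e-01  2.1200e-01 -5.2220e-01]
dock [301.7, 300.9] 0.92 [ 0.32903191 -0.22626088  0.05      ]
dock [593.6, 275.2] 0.63 [ 0.48049134 -0.55351369  0.05      ]
remote [319.0, 130.8] 0.57 [ 0.53325846 -0.17821014  0.05      ]
0.68 [293.8, 53.3, 345.2, 198.7] ((318.4999694824219, 124.99998474121094), (46.99999237060547, 149.99996948242188), -0.0)
0.07200000000000001 [[319.6, 47.7], [319.6, 49.9], [319.6, 53.8], [319.8, 196.1], [319.9, 199.2], [319.9, 201.0]]
0.08549999999999999 [[319.5, 44.7], [319.5, 47.1], [319.5, 51.1], [319.8, 199.1], [319.8, 202.3], [319.8, 204.2]]
308 [(42, 125), (43, 158), (44, 168), (45, 181), (46, 188), (47, 190), (48, 188), (49, 188), (50, 188), (51, 188), (52, 181), (53, 148), (54, 81), (72, 86), (73, 103), (74, 116), (75, 128), (76, 140), (77, 146), (78, 152), (79, 155), (80, 157), (81, 158), (82, 158), (83, 158), (84, 158), (85, 159), (86, 158), (87, 158), (88, 157), (89, 158), (90, 156), (91, 154), (92, 152), (93, 147), (94, 137), (95, 123), (96, 110), (97, 96), (116, 106),
[... 2922 characters left out ...]
22), (137, 121), (138, 122), (139, 123), (140, 118), (141, 96), (148, 94), (149, 120), (150, 123), (151, 122), (152, 122), (153, 121), (154, 123), (155, 123), (156, 113), (157, 85), (164, 110), (165, 122), (166, 121), (167, 120), (168, 122), (169, 123), (170, 125), (171, 120), (172, 98), (198, 106), (199, 123), (200, 124), (201, 123), (202, 122), (203, 120), (204, 126), (205, 165), (206, 209), (207, 189), (208, 101), (251, 82), (252, 85), (253, 83), (254, 84), (255, 104), (256, 129), (257, 138), (258, 143), (259, 145), (260, 151), (261, 158), (262, 160), (263, 152), (264, 137), (265, 130), (266, 121), (267, 104), (268, 94), (269, 94), (270, 93), (271, 97), (272, 123), (273, 157), (274, 158)]
```

```bash
python3 - <<'E'
from h import *
for f in("d1","d2"):
    s=np.load(f+".npy",allow_pickle=True).item(); im=s["pixels"]
    R=cv2.Rodrigues(np.array(s["rvec"]))[0]; print(f,"cam",(-R.T@np.array(s["tvec"])).round(4))
    for c0 in (318,):
        v=im[:,c0-3:c0+4,2].mean(1); print([(r,int(v[r])) for r in range(36,60)]); print([(r,int(v[r])) for r in range(188,214)])
    if f=="d2":
        for c in (298,340): print(c,[(r,*map(int,im[r,c-1:c+2].mean(0)[[0,2]])) for r in list(range(44,64))+list(range(186,212))])
    for h in(.044,.048,.052):
        c,n=np.cos(.337),np.sin(.337)
        print(h,"outer/hook far, hook/outer near",proj(s,[(.5365+c*x,-.178+n*x,z) for x,z in((.077,h+.0375),(.0715,h+.028),(.075,h+.024),(-.075,h+.024),(-.0715,h+.028),(-.077,h+.0375))])[:,1].round(1))
E
```

```text
d1 cam [ 0.5496 -0.1766  0.414 ]
[(36, 44), (37, 44), (38, 39), (39, 54), (40, 109), (41, 155), (42, 166), (43, 175), (44, 188), (45, 192), (46, 191), (47, 190), (48, 190), (49, 191), (50, 190), (51, 179), (52, 160), (53, 149), (54, 129), (55, 74), (56, 38), (57, 38), (58, 42), (59, 43)]
[(188, 42), (189, 41), (190, 41), (191, 40), (192, 40), (193, 48), (194, 73), (195, 94), (196, 98), (197, 96), (198, 96), (199, 106), (200, 122), (201, 126), (202, 125), (203, 125), (204, 124), (205, 128), (206, 149), (207, 190), (208, 193), (209, 136), (210, 71), (211, 55), (212, 59), (213, 60)]
0.044 outer/hook far, hook/outer near [ 44.3  52.6  49.5 199.5 197.2 204.5]
0.048 outer/hook far, hook/outer near [ 43.4  51.8  48.7 200.4 198.1 205.5]
0.052 outer/hook far, hook/outer near [ 42.5  51.   47.8 201.3 199.1 206.6]
d2 cam [ 0.548  -0.1753  0.4197]
[(36, 51), (37, 45), (38, 43), (39, 43), (40, 43), (41, 75), (42, 125), (43, 158), (44, 169), (45, 181), (46, 189), (47, 191), (48, 188), (49, 189), (50, 188), (51, 189), (52, 181), (53, 148), (54, 82), (55, 48), (56, 50), (57, 53), (58, 53), (59, 53)]
[... 1224 characters left out ...]
5), (60, 55, 53), (61, 54, 52), (62, 56, 55), (63, 56, 53), (186, 63, 47), (187, 67, 47), (188, 81, 50), (189, 108, 57), (190, 131, 64), (191, 139, 66), (192, 141, 66), (193, 144, 68), (194, 145, 71), (195, 147, 72), (196, 147, 73), (197, 144, 68), (198, 143, 67), (199, 155, 70), (200, 186, 79), (201, 210, 86), (202, 210, 84), (203, 200, 80), (204, 195, 79), (205, 195, 79), (206, 196, 79), (207, 196, 79), (208, 193, 78), (209, 189, 77), (210, 186, 75), (211, 182, 74)]
0.044 outer/hook far, hook/outer near [ 45.6  53.8  50.7 198.3 196.1 203.2]
0.048 outer/hook far, hook/outer near [ 44.7  53.   49.9 199.2 196.9 204.2]
0.052 outer/hook far, hook/outer near [ 43.8  52.2  49.1 200.1 197.8 205.1]
```

Both clip plates are at the rows seen on the empty dock, after allowing for the camera shift, and both overlap the remote's ends. The remote's far edge is within about 1 mm of prediction. It's home, so I'm handing in.

```bash
python3 -c "
from bench import *
print(close_job())"
```

```text
the job is handed in; nothing more can be done
None
```

The long remote is in its dock, and by the last wrist picture both clips are sprung back over its ends; the job is handed in (no verdict was returned), and I viewed 11 pictures, one over the limit of 10.

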